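# Lids back on the storage tins

## Task

The washed lids of the four open storage tins are stacked one on another. Take the stack apart and put every lid on the tin that it fits, fully down so that its plate lies flush on the rim all round, lowering each one into place rather than letting it fall. Leave the tins where they stand, and do not disturb the drinking glass or the tea carton beside them.

Things in the scene. Friction and masses are not known exactly. Their poses are not given: they have to be found in the camera images.
- lid_1: Smallest of four cream enamel lids: plate 66 mm across, 4 mm thick; wooden knob 22 mm wide, 19 mm high on top; below, a hollow tapered collar 24 mm deep, 55 mm wide at the plate, 42 mm at its foot. Fits tin_1 only. Origin: centre of the collar's foot, z up: plate at 24 to 28 mm, knob 28 to 47 mm. Top of the stack.
- lid_2: Second smallest of four cream enamel lids: plate 82 mm across, 4 mm thick; wooden knob 22 mm wide, 19 mm high on top; below, a hollow tapered collar 24 mm deep, 71 mm wide at the plate, 58 mm at its foot. Fits tin_2 only. Origin: centre of the collar's foot, z up: plate at 24 to 28 mm, knob 28 to 47 mm. lid_1 stands on its plate, round its knob.
- lid_3: Second largest of four cream enamel lids: plate 98 mm across, 4 mm thick; wooden knob 22 mm wide, 19 mm high on top; below, a hollow tapered collar 24 mm deep, 87 mm wide at the plate, 74 mm at its foot. Fits tin_3 only. Origin: centre of the collar's foot, z up: plate at 24 to 28 mm, knob 28 to 47 mm. lid_2 stands on its plate, round its knob.
- lid_4: Largest of four cream enamel lids: plate 114 mm across, 4 mm thick; wooden knob 22 mm wide, 19 mm high on top; below, a hollow tapered collar 24 mm deep, 103 mm wide at the plate, 90 mm at its foot. Fits tin_4 only. Origin: centre of the collar's foot, z up: plate at 24 to 28 mm, knob 28 to 47 mm. lid_3 stands on its plate, round its knob; this one stands on the worktop.
- tin_1: The smallest of four open round empty tins, cream enamel with a dark blue rim: 64 mm outside, mouth 58 mm inside, wall 3 mm, 55 mm high, loose, 160 g or so. Origin: centre of its underside; z up. With lid_1 fully on, the lid's plate lies on the rim, so the lid's origin is 31 mm above the tin's.
- tin_2: The second smallest of four open round empty tins, cream enamel with a dark blue rim: 80 mm outside, mouth 74 mm inside, wall 3 mm, 65 mm high, loose, 240 g or so. Origin: centre of its underside; z up. With lid_2 fully on, the lid's plate lies on the rim, so the lid's origin is 41 mm above the tin's.
- tin_3: The second largest of four open round empty tins, cream enamel with a dark blue rim: 96 mm outside, mouth 90 mm inside, wall 3 mm, 75 mm high, loose, 320 g or so. Origin: centre of its underside; z up. With lid_3 fully on, the lid's plate lies on the rim, so the lid's origin is 51 mm above the tin's.
- tin_4: The largest of four open round empty tins, cream enamel with a dark blue rim: 112 mm outside, mouth 106 mm inside, wall 3 mm, 85 mm high, loose, 400 g or so. Origin: centre of its underside; z up. With lid_4 fully on, the lid's plate lies on the rim, so the lid's origin is 61 mm above the tin's.
- tumbler: Bystander: clear drinking glass, empty, 80 mm across, 91 mm high, loose among the tins. Origin: centre of its underside; z up.
- tea_box: Bystander: red carton of tea, 63 x 131 x 66 mm (its x, y, z), loose, at the right of the tins. Origin: centre of its underside; z up. (Behind it a wall boiler hangs 0.32 m above the worktop; its nearest lower corner is at x 0.56, y -0.47: swing the arm past it drawn in, not outstretched.)

How it is judged:
By the outcome, as a careful person would: the job done as asked, in the order asked, and still so for the second after the job is handed in, with the robot touching nothing.
It also fails if it takes over 112 s, if anything falls off the work surface, if the arm or the gripper's body presses on something with over 40 N, if the wrist force passes 120 N, or if a joint passes its speed limit or range.

## Robot

A 7-joint arm with a two-finger parallel gripper is mounted at the origin on a cart in front of the work surface, level with it; the furniture and walls round the work are solid. World frame = base frame: x ahead of the robot, y to its left, z up, the work surface at z = 0. Lengths are in m, angles in degrees, forces in N, time in s.
With the tool pointing down it reaches from about 0.425 to 0.875 m from the base axis. Payload 4.7 kg.
Tool frame: the origin (TCP) lies between the finger pads; the fingertips stand env.tip_reach ahead of it and the grasp point (between the pads) lies 2 mm behind it (env.tip_reach is the distance from the TCP to the fingertips, in m); z points along the fingers, y is the line along which they close (so a half turn about z gives the same grasp; the last joint's range is limited). The gripper opens to 87 mm and grips with 3 to 60 N. Pads are 19 mm wide; open, the fingers measure 117 mm over their backs; the gripper's body (75 mm by 190 mm) begins 51 mm behind the grasp point.
Start: joints at [-64.681, 18.392, -4.016, 83.108, 1.295, 78.541, -3.26], TCP at [0.27, 0.591, 0.24] pointing down, gripper open.
Joint ranges: [-163.93, 163.93], [-17.29, 119.83], [-79.2, 71.16], [3.27, 140.29], [-89.18, 269.18], [5.43, 117.66], [-154.24, 154.24]. Speed limits (degrees/s): [147.25, 147.25, 180, 180, 180, 180, 180].

## Interface

Orientations are given as [roll, pitch, yaw] about the fixed x, y, z axes, in that order (R = Rz(yaw) Ry(pitch) Rx(roll)).
In Python, from cell import env gives the robot as it stands.
- The arm moves only by the tool advance, called after "Request:" as name([rows], argument=value, ...), one row to a line, values as JSON. Schema: {"type":"object","properties":{"rows":{"type":"array","items":{"type":"array","items":{"type":"array","items":{"type":"number"},"minItems":5,"maxItems":5},"minItems":1,"maxItems":8},"minItems":1,"maxItems":1},"clamp_n":{"type":"number"},"only":{"type":"string"},"quiet":{"type":"boolean"},"lines":{"type":"string"}},"required":["rows"],"additionalProperties":false}. rows is a list that holds a single list of rows (three levels of brackets), with 1 to 8 rows, each of 5 numbers: dx, dy, dz in fractions of the full range, 1 being 600 mm, then a turn about the tool's z in parts of the range, where 1.0 means 45 degrees, then the finger opening in m; each row is the pose to reach, as a shift and turn from the pose commanded when the call began, along the tool's axes at that moment; what a row does not reach only later rows make up. A row lasts 1/12 s, in which the tool goes at most 0.0417 m and 7.16 degrees, less where a joint would pass 70% of its speed; a pose out of reach is approached as far as the arm can. The fingers move at their own pace and stop on an object; clamp_n is the grip in N (left out, the last holds). Time passes only in rows, so rows that do not move let the fingers close. The tool returns the time, the measured TCP pose, the force, the opening and the grip force at its end. only (a regular expression) keeps the lines of the reply that match it, lines (a string "A,B") keeps lines A to B, and quiet returns only ok. Shift and turn numbers lie between -1 and 1, and a call with a number outside is refused. Input that does not fit is refused with a message, and nothing moves.
- env.get_obs(): the state, without advancing time (a new reading comes with each control period).
- env.read_camera(name): name is "scene" or "side" or "wrist"; returns a dict with "color" (420x560x3 uint8, blue, green, red), "fx", "fy", "cx", "cy" (pixels), "world_from_camera" (4x4, takes a point from camera to world coordinates). Camera axes: x right, y down, z forward; pixel columns grow to the right and rows downward; lengths in m; the calibration is good to about 2 mm. A picture is of the moment at which its call begins. There is no depth.
- env.sign_off(): hands the job in; it is judged then, once.
The state is a dict: "time_s": time; "qpos": joint angles; "joint_velocities": joint speeds; "effort": joint torques, N m; "tool_pos": TCP position; "tool_rot": TCP orientation; "force": force on the tool from outside, world axes, zero at the start; "wrist_torque": the same for the moment, N m; "grip_width": finger opening in m; "grasp_force": force on a finger pad.
Only numpy, scipy, OpenCV 4.12 (cv2) and the standard library are available. Lean on these libraries where they do the work, as an engineer would, in place of code of your own. Each camera call takes 0.05 s, during which the arm holds its last target. There are 200 camera calls.

## Working session

There is one attempt and no reset: what is moved stays moved. The work goes in short steps, Python scripts to look and compute and a tool call to move; the robot and the scene stay as the last step left them, time stands still between calls to the robot, and variables do not carry over. Pictures are saved under pics/ and viewed, at most 15 in all, crops included, and the job is handed in when it is done.

```bash
ls; mkdir -p pics; cat > look.py <<'E'
import cv2,sys
from cell import env
def save(name,out):
    r=env.read_camera(name); cv2.imwrite('pics/'+out+'.png',r['color']); return r
E
python3 - <<'E'
from look import *
for n in('scene','side','wrist'):
    r=save(n,n+'0'); print(n,r['fx'],r['cx'],r['cy'],r['world_from_camera'].round(3).tolist())
o=env.get_obs();print(o, env.tip_reach)
E
```

```text
cell.py
pics
scene 492.99901139108914 280.71555867596584 215.27871822150536 [[0.849, -0.36, 0.387, 0.107], [-0.528, -0.594, 0.606, -0.819], [0.012, -0.719, -0.695, 0.898], [0.0, 0.0, 0.0, 1.0]]
side 440.76065673335137 278.61697726057395 204.7234977724578 [[0.878, -0.264, 0.4, 0.118], [-0.479, -0.482, 0.733, -0.907], [-0.0, -0.836, -0.549, 0.716], [0.0, 0.0, 0.0, 1.0]]
wrist 289.1685875662611 280.892781514639 211.4387845706597 [[0.416, 0.874, 0.25, 0.202], [0.909, -0.399, -0.117, 0.623], [-0.003, 0.276, -0.961, 0.383], [0.0, 0.0, 0.0, 1.0]]
{'time_s': 0.15, 'qpos': array([-64.67924896,  18.42984469,  -4.01712487,  83.15591975,
         1.29532898,  78.53963434,  -3.26029091]), 'joint_velocities': array([-0.00178377, -0.0725333 , -0.085506  , -0.21108764,  0.01135541,
       -0.00187856, -0.02740517]), 'effort': array([-8.06852483e-06, -4.91798830e+01, -4.04684795e-01, -3.12874317e+01,
       -6.39557932e-02,  4.06083860e-02,  9.12174187e-05]), 'tool_pos': array([0.26955986, 0.59107159, 0.23873246]), 'tool_rot': array([-1.79919837e+02,  4.65306120e-03,  1.55489868e+02]), 'force': array([ 0.25370381, -0.16376739,  0.82895249]), 'wrist_torque': array([-0.0182709 ,  0.00401148,  0.02788809]), 'grasp_force': 0.0, 'grip_width': 0.08695416739905694} 0.017
```

View pics/scene0.png

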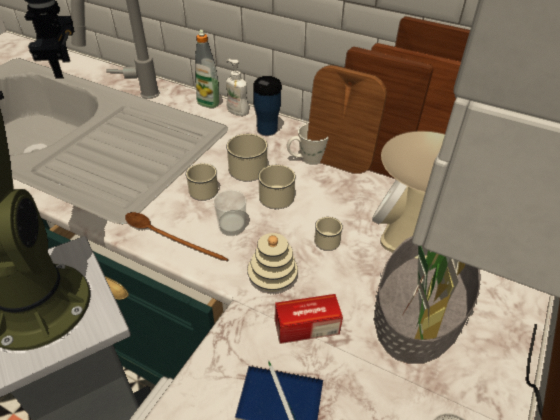

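View pics/side0.png

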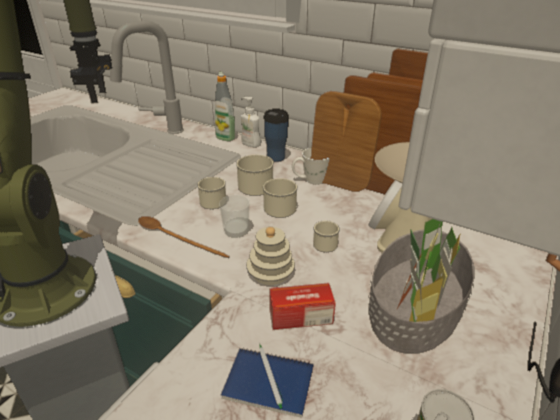

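View pics/wrist0.png

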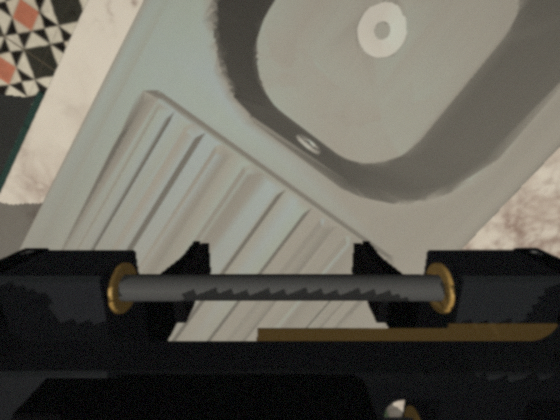

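The scene view shows the stack's orange knob at (273,241), the tin mouths at about (202,172), (247,142), (277,174) and (328,224), the glass at (231,200) and the red carton at (308,318). The side view agrees: knob (270,232), tins (212,185), (255,165), (280,187), (326,229). The wrist camera sees only the sink. Next I'll get coarse positions.

```bash
cat >> look.py <<'E'
import numpy as np
def ray(r,p):
    T=r['world_from_camera']; d=T[:3,:3]@np.array([(p[0]-r['cx'])/r['fx'],(p[1]-r['cy'])/r['fy'],1.]); return T[:3,3],d/np.linalg.norm(d)
def plane(r,p,z):
    o,d=ray(r,p); return o+d*(z-o[2])/d[2]
def tri(obs):
    A=np.zeros((3,3));b=np.zeros(3)
    for r,p in obs:
        o,d=ray(r,p);M=np.eye(3)-np.outer(d,d);A+=M;b+=M@o
    return np.linalg.solve(A,b)
E
python3 - <<'E'
from look import *
s=env.read_camera('scene');q=env.read_camera('side')
for n,a,b,h in [('knob',(273,241),(270,232),.16),('A',(202,172),(212,185),.065),('B',(247,142),(255,165),.085),('C',(277,174),(280,188),.075),('D',(328,224),(326,229),.055),('glass',(231,199),(236,205),.091),('red',(308,303),(301,291),.066)]:
    print(n,tri([(s,a),(q,b)]).round(3),plane(s,a,h).round(3),plane(q,b,h).round(3))
cs=s['color'];cv2.imwrite('pics/crop.png',cv2.resize(cs[120:300,170:370],(800,720),interpolation=2)[:600])
E
```

```text
knob [ 0.485 -0.195  0.116] [ 0.465 -0.23   0.16 ] [ 0.457 -0.247  0.16 ]
A [0.491 0.193 0.035] [0.479 0.158 0.065] [0.473 0.145 0.065]
B [0.675 0.272 0.02 ] [0.635 0.191 0.085] [0.619 0.161 0.085]
C [0.662 0.078 0.036] [0.64  0.038 0.075] [0.629 0.022 0.075]
D [ 0.681 -0.14   0.019] [ 0.658 -0.168  0.055] [ 0.65  -0.179  0.055]
glass [0.503 0.042 0.047] [ 0.483 -0.003  0.091] [ 0.476 -0.021  0.091]
red [ 0.488 -0.33   0.047] [ 0.481 -0.341  0.066] [ 0.476 -0.346  0.066]
```

```bash
cat >> look.py <<'E'
from scipy.spatial.transform import Rotation as Ro
def delta(target):
    o=env.get_obs();R=Ro.from_euler('xyz',o['tool_rot'],degrees=True).as_matrix()
    print('tool delta',(R.T@(np.array(target)-o['tool_pos'])).round(4),'at',o['tool_pos'].round(4),o['tool_rot'].round(2),'q',o['qpos'].round(0),'t',o['time_s'])
E
python3 - <<'E'
from look import *
s=env.read_camera('scene');q=env.read_camera('side')
print('faucet base',plane(s,(149,92),0),plane(q,(176,130),0), 'bottle',plane(s,(267,132),0),'cup',plane(s,(312,160),0),'tip',plane(s,(50,70),.24))
delta((.67,.03,.28))
E
```

```text
faucet base [0.54073497 0.73510841 0.        ] [0.53999531 0.7204571  0.        ] bottle [7.71129748e-01 3.11098325e-01 1.11022302e-16] cup [ 8.11566480e-01  1.17785190e-01 -1.11022302e-16] tip [0.23603334 0.56795336 0.24      ]
tool delta [-0.5971 -0.3447 -0.0405] at [0.2696 0.5913 0.2393] [-179.98    0.    155.49] q [-65.  18.  -4.  83.   1.  79.  -3.] t 0.35
```

View pics/crop.png

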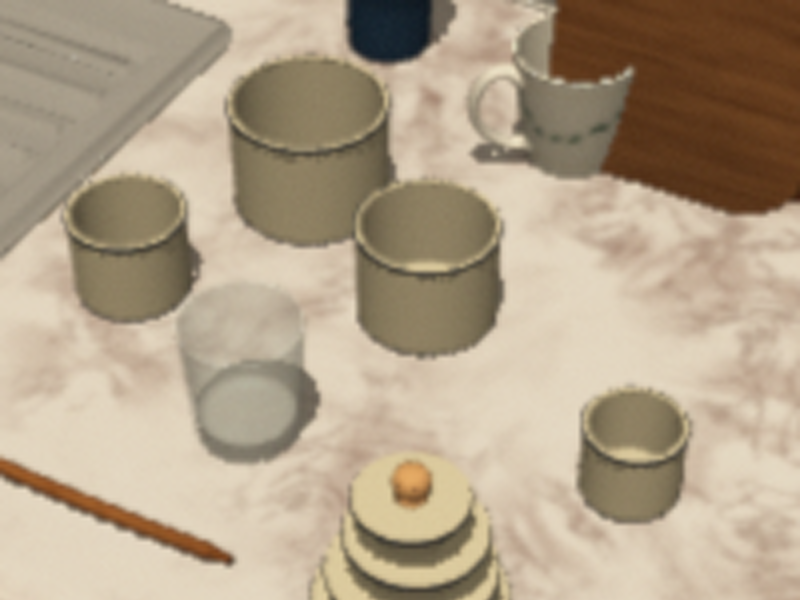

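The crop shows the tins as olive, with rims that stand out: tin_2 at left, tin_4 at top, tin_3 in the middle and tin_1 at right. Moving to a viewing pose over them.

The manual's scale: shifts go in shares of 600 mm and turns go in shares of 45 degrees. Converting my numbers, -0.28 m / 0.6 = -0.4667, -0.245 m / 0.6 = -0.4083.

Request:
advance([
  [[-0.0583,-0.0333,-0.0033,0,0.087],[-0.1167,-0.0667,-0.0083,0,0.087],[-0.175,-0.1,-0.0117,0,0.087],[-0.2333,-0.1333,-0.0167,0,0.087],[-0.2917,-0.1667,-0.02,0,0.087],[-0.35,-0.2,-0.025,0,0.087],[-0.4083,-0.2333,-0.0283,0,0.087],[-0.4667,-0.2667,-0.0333,0,0.087]],
])

```text
time_s: 1.02
tool_pos: [0.4589, 0.3279, 0.2599]
tool_rot: [180.0, 0.0, 155.5]
force: [1.2, 0.3, 0.4]
grip_width: 0.087
grasp_force: 0.0
```

Request:
advance([
  [[-0.0583,-0.0333,-0.0033,0,0.087],[-0.1167,-0.0667,-0.0083,0,0.087],[-0.175,-0.1,-0.0117,0,0.087],[-0.2333,-0.1333,-0.0167,0,0.087],[-0.2917,-0.1667,-0.02,0,0.087],[-0.35,-0.2,-0.025,0,0.087],[-0.4083,-0.2333,-0.0283,0,0.087],[-0.4667,-0.2667,-0.0333,0,0.087]],
])

```text
time_s: 1.68
tool_pos: [0.6473, 0.0664, 0.2798]
tool_rot: [180.0, 0.0, 155.5]
force: [0.5, 0.9, -0.1]
grip_width: 0.0871
grasp_force: 0.0
```

Request:
advance([
  [[-0.0583,-0.0333,-0.0033,0,0.087],[-0.0583,-0.0333,-0.0033,0,0.087],[-0.0583,-0.0333,-0.0033,0,0.087]],
])

```text
time_s: 1.93
tool_pos: [0.6707, 0.0314, 0.281]
tool_rot: [-179.9, 0.0, 155.2]
force: [0.1, 0.8, -0.0]
grip_width: 0.0871
grasp_force: 0.0
```

```bash
python3 - <<'E'
from look import *
r=save('wrist','w1'); np.savez('w1.npz',**r); delta((.67,.03,.28))
E
```

```text
tool delta [-0.0018 -0.0041  0.0011] at [0.6701 0.0344 0.2811] [-1.7999e+02 -4.0000e-02  1.5538e+02] q [-20.  21.  21.  77.  -7.  84.  65.] t 1.9833
```

View pics/w1.png

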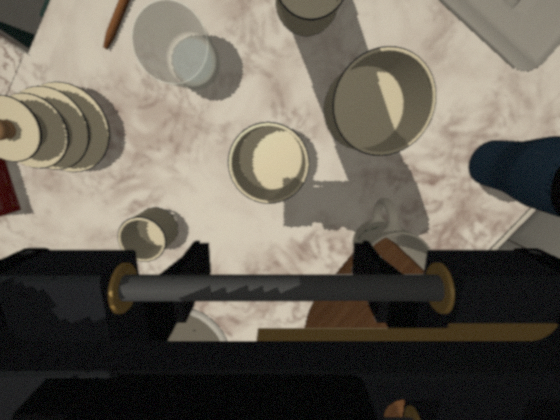

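The wrist view shows tin_4's mouth at (384,101) r≈52, tin_3 at (269,162) r≈41, tin_1 at (143,238) r≈25, tin_2 cut off at the top near (310,0), and the stack's knob at (5,130). I'll take two more views from other places.

Converted, -0.1 m / 0.6 = -0.1667, -0.08 m / 0.6 = -0.1333.

Request:
advance([
  [[-0.0417,-0.0333,0,0,0.087],[-0.0833,-0.0667,0,0,0.087],[-0.125,-0.1,0,0,0.087],[-0.1667,-0.1333,0,0,0.087],[-0.1667,-0.1333,0,0,0.087],[-0.1667,-0.1333,0,0,0.087]],
], lines="1,2")

```text
time_s: 2.48
tool_pos: [0.7276, -0.0795, 0.2809]
```

```bash
python3 -c "
from look import *
r=save('wrist','w2'); np.savez('w2.npz',**r)"
```

Request:
advance([
  [[0.0583,0.0167,0,0,0.087],[0.1167,0.0333,0,0,0.087],[0.175,0.05,0,0,0.087],[0.2333,0.0667,0,0,0.087],[0.2917,0.0833,0,0,0.087],[0.3333,0.0833,0,0,0.087],[0.3333,0.0833,0,0,0.087],[0.3333,0.0833,0,0,0.087]],
], lines="1,2")

```text
time_s: 3.2
tool_pos: [0.5651, 0.0533, 0.2826]
```

```bash
python3 -c "
from look import *
r=save('wrist','w3'); np.savez('w3.npz',**r)
cv2.imwrite('pics/w23.png',cv2.resize(np.vstack([cv2.imread('pics/w2.png')[:260],r['color'][:260]]),None,fx=1.1,fy=1.1))"
```

```text
(no output)
```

View pics/w23.png

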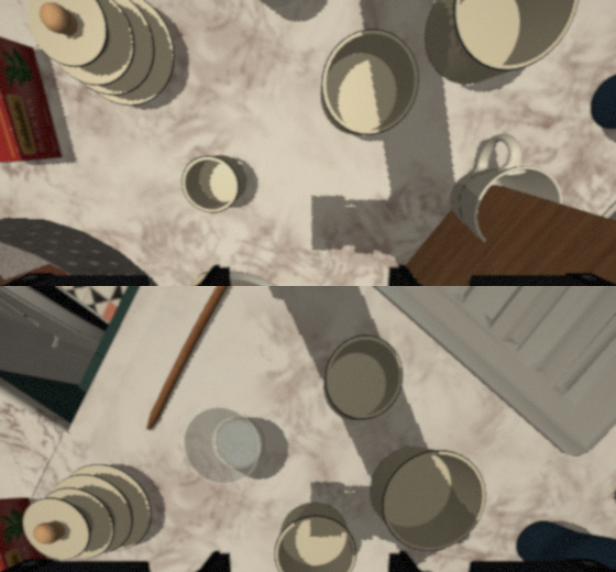

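Upper half (w2): knob (52,16), tin_1 (190,166), tin_3 (336,75). Lower half (w3): knob (43,224), tin_2 (330,83), tin_4 (394,194), tin_3 (286,240). I'll project the rim edge points onto a plane, fit circles there, and take the height from where the views agree.

```bash
cat > rims.py <<'E'
from look import *
from scipy.optimize import least_squares
def edges(r,p,R):
    e=cv2.Canny(cv2.GaussianBlur(r['color'],(3,3),0),25,70); e[248:]=0
    ys,xs=np.nonzero(e); k=(np.hypot(xs-p[0],ys-p[1])<1.35*R)&(np.hypot(xs-p[0],ys-p[1])>.65*R)
    return np.c_[xs,ys][k]
def circle(r,pix,h,rad):
    T=r['world_from_camera'];d=(T[:3,:3]@np.c_[(pix[:,0]-r['cx'])/r['fx'],(pix[:,1]-r['cy'])/r['fy'],np.ones(len(pix))].T).T
    P=(T[:3,3]+d*((h-T[2,3])/d[:,2])[:,None])[:,:2]; rng=np.random.default_rng(0);best=(0,)
    fit=lambda Q:(lambda s:np.r_[s[:2]/2,np.sqrt(max(s[2]+s[0]**2/4+s[1]**2/4,0))])(np.linalg.lstsq(np.c_[Q,np.ones(len(Q))],(Q**2).sum(1),rcond=None)[0])
    for _ in range(1500):
        c=fit(P[rng.choice(len(P),3,False)])
        if abs(c[2]-rad)>.006: continue
        k=abs(np.hypot(*(P-c[:2]).T)-c[2])<.0012
        if k.sum()>best[0]: best=(k.sum(),k)
    c=fit(P[best[1]]); return c,best[0]
def tin(n,views,h,rad):
    hs=[h-.01,h,h+.01]; C=[]
    for f,p in views:
        r=dict(np.load(f)); px=edges(r,p,rad*289/.3); row=[circle(r,px,z,rad) for z in hs]
        C.append([a[0] for a in row]); print(n,f,[(a[0].round(4).tolist(),int(a[1])) for a in row][1])
    if len(C)>1:
        d=np.array(C[0])[:,:2]-np.array(C[1])[:,:2]; s=(d[2]-d[0])/.02; print('  height',round(h-(d[1]@s)/(s@s),4),'residual at h',d[1].round(4))
E
python3 - <<'E'
from rims import *
tin('tin1',[('w1.npz',(143,238)),('w2.npz',(190,166))],.055,.031)
tin('tin2',[('w3.npz',(330,83))],.065,.0385)
tin('tin3',[('w1.npz',(269,162)),('w2.npz',(336,75))],.075,.0465)
tin('tin4',[('w1.npz',(384,101)),('w3.npz',(394,194))],.085,.0545)
r1,r2,r3=[dict(np.load(f'w{i}.npz')) for i in(1,2,3)]
K=[]
for r,a in((r2,(52,16)),(r3,(43,224))):
    hsv=cv2.cvtColor(r['color'],cv2.COLOR_BGR2HSV); m=((hsv[...,0]>6)&(hsv[...,0]<17)&(hsv[...,1]>90)&(hsv[...,2]>90)).astype(np.uint8)
    n,l,st,ce=cv2.connectedComponentsWithStats(m); i=1+np.argmin(np.hypot(*(ce[1:]-a).T)-0.01*st[1:,4]); print(ce[i],st[i]); K.append((r,ce[i]))
print('knob',tri(K))
# plate of lid_1, circle r 33
tin('lid1',[('w2.npz',(62,27)),('w3.npz',(52,220))],.112,.033)
E
```

```text
tin1 w1.npz ([0.6488, -0.1441, 0.0287], 76)
tin1 w2.npz ([0.6541, -0.1742, 0.033], 168)
  height -0.0768 residual at h [-0.0054  0.0301]
tin2 w3.npz ([0.4755, 0.1563, 0.0423], 242)
tin3 w1.npz ([0.633, 0.0307, 0.0495], 255)
tin3 w2.npz ([0.634, 0.0325, 0.049], 298)
  height 0.0778 residual at h [-0.001  -0.0018]
tin4 w1.npz ([0.6265, 0.1791, 0.0563], 359)
tin4 w3.npz ([0.6252, 0.177, 0.0579], 250)
  height 0.0823 residual at h [0.0013 0.0021]
[48.20043103 14.6637931 ] [ 37   3  23  27 464]
[ 40.01503759 224.58270677] [ 31 216  19  18 266]
knob [ 0.48149887 -0.19814783  0.12474387]
lid1 w2.npz ([0.4826, -0.1971, 0.033], 175)
lid1 w3.npz ([0.4819, -0.1972, 0.0331], 172)
  height 0.1113 residual at h [0.0007 0.0001]
```

```bash
python3 -c "
from look import *
delta((.482,-.1975,.18))"
```

```text
tool delta [-0.0257 -0.2619  0.102 ] at [0.5661 0.0517 0.2824] [1.7989e+02 6.0000e-02 1.5573e+02] q [-25.   7.  19.  92.  -2.  81.  60.] t 3.25
```

Converted, -0.262 m / 0.6 = -0.4367, -0.222 m / 0.6 = -0.37.

Request:
advance([
  [[-0.0067,-0.0617,0.0233,0,0.05],[-0.0133,-0.1233,0.0467,0,0.05],[-0.02,-0.185,0.07,0,0.05],[-0.025,-0.2467,0.0933,0,0.05],[-0.0317,-0.3083,0.1167,0,0.05],[-0.0383,-0.37,0.1417,0,0.05],[-0.0433,-0.4367,0.17,0,0.05],[-0.0433,-0.4367,0.17,0,0.05]],
], clamp_n=10, lines="1,3")

```text
time_s: 3.92
tool_pos: [0.4766, -0.2083, 0.1772]
tool_rot: [-179.7, -0.2, 154.8]
```

```bash
python3 -c "
from look import *
delta((.482,-.1975,.132)); r=save('wrist','w4'); np.savez('w4.npz',**r)"
```

```text
tool delta [-0.0004  0.0123  0.0451] at [ 0.4766 -0.2083  0.1772] [-179.69   -0.18  154.82] q [-10.   5.  32. 107.  -3.  69.  88.] t 3.9167
```

Request:
advance([
  [[0,0,0,0,0.05],[0,0,0,0,0.05],[0,0,0,0,0.05],[0,0,0,0,0.05]],
], clamp_n=10, lines="1,3")

```text
time_s: 4.3
tool_pos: [0.4827, -0.1985, 0.18]
tool_rot: [180.0, 0.1, 155.6]
```

```bash
python3 -c "
from look import *
delta((.482,-.1975,.132))"
```

```text
tool delta [0.0011 0.0006 0.048 ] at [ 0.4827 -0.1985  0.18  ] [1.7998e+02 5.0000e-02 1.5564e+02] q [-10.   5.  31. 107.  -3.  69.  88.] t 4.3
```

Converted, 0.048 m / 0.6 = 0.08, 0.036 m / 0.6 = 0.06.

Request:
advance([
  [[0.0008,0.0008,0.0333,0,0.05],[0.0017,0.0008,0.06,0,0.05],[0.0017,0.0008,0.08,0,0.05],[0.0017,0.0008,0.08,0,0.05],[0.0017,0.0008,0.08,0,0.05],[0.0017,0.0008,0.08,0,0],[0.0017,0.0008,0.08,0,0],[0.0017,0.0008,0.08,0,0]],
], clamp_n=10)

```text
time_s: 4.97
tool_pos: [0.4815, -0.199, 0.1324]
tool_rot: [180.0, 0.1, 155.5]
force: [-0.2, -1.2, -0.5]
grip_width: 0.0374
grasp_force: 0.0
```

Request:
advance([
  [[0,0,0,0,0],[0,0,0,0,0],[0,0,0,0,0],[0,0,0,0,0]],
], clamp_n=15)

```text
time_s: 5.3
tool_pos: [0.481, -0.1989, 0.1318]
tool_rot: [180.0, 0.0, 155.5]
force: [-0.1, 0.4, 1.1]
grip_width: 0.0204
grasp_force: 15.0
```

Converted, -0.07 m / 0.6 = -0.1167, -0.05 m / 0.6 = -0.0833.

Request:
advance([
  [[0,0,-0.0333,0,0],[0,0,-0.0833,0,0],[0,0,-0.1167,0,0],[0,0,-0.1167,0,0]],
], clamp_n=20)

```text
time_s: 5.63
tool_pos: [0.4833, -0.1999, 0.2059]
tool_rot: [179.9, 0.4, 155.5]
force: [0.1, -0.9, -0.9]
grip_width: 0.0203
grasp_force: 20.0
```

```bash
python3 -c "
from look import *
delta((.654,-.174,.2)); r=save('wrist','w5')"
```

```text
tool delta [-0.1445  0.0944  0.0071] at [ 0.4833 -0.1999  0.2059] [179.9    0.42 155.48] q [-10.   3.  31. 105.  -2.  72.  87.] t 5.6333
```

View pics/w5.png

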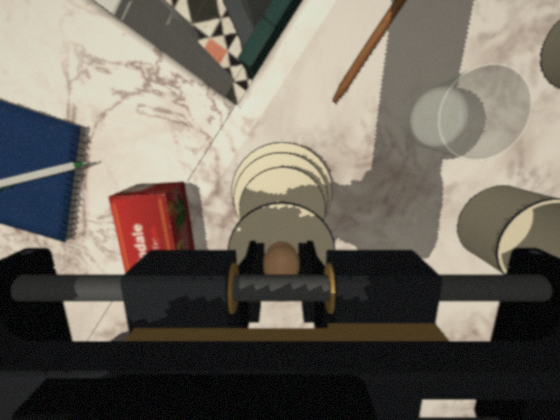

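Lid_1 is held level, its front plate edge at (282,205) and knob at (282,260), and the other three lids stand undisturbed behind it. Carrying it to tin_1.

Converted, -0.144 m / 0.6 = -0.24, -0.115 m / 0.6 = -0.1917.

Request:
advance([
  [[-0.0467,0.03,0.0033,0,0],[-0.0933,0.0617,0.0067,0,0],[-0.1417,0.0917,0.0083,0,0],[-0.1917,0.125,0.01,0,0],[-0.24,0.1567,0.0117,0,0],[-0.24,0.1567,0.0117,0,0],[-0.24,0.1567,0.0117,0,0],[-0.24,0.1567,0.0117,0,0]],
], clamp_n=20, lines="1,2")

```text
time_s: 6.35
tool_pos: [0.6496, -0.1736, 0.1928]
```

Request:
advance([
  [[0,0,0,0,0],[0,0,0,0,0],[0,0,0,0,0]],
], lines="1,2")

```text
time_s: 6.6
tool_pos: [0.6501, -0.1737, 0.1953]
```

```bash
python3 -c "
from look import *
delta((.654,-.174,.12)); r=save('wrist','w6');save('scene','s6')"
```

```text
tool delta [-0.0036  0.0013  0.0753] at [ 0.6501 -0.1737  0.1953] [1.7996e+02 4.0000e-02 1.5542e+02] q [ -9.  24.  29.  84. -12.  75.  86.] t 6.6
```

Converted, 0.107 m / 0.6 = 0.1783, 0.104 m / 0.6 = 0.1733.

Request:
advance([
  [[-0.0058,0.0017,0.05,0,0],[-0.0058,0.0017,0.1,0,0],[-0.0058,0.0017,0.1333,0,0],[-0.0058,0.0017,0.15,0,0],[-0.0058,0.0017,0.1633,0,0],[-0.0058,0.0017,0.1733,0,0],[-0.0058,0.0017,0.1783,0,0],[-0.0058,0.0017,0.1783,0,0]],
], clamp_n=20, lines="1,4")

```text
time_s: 7.37
tool_pos: [0.6548, -0.1738, 0.088]
tool_rot: [180.0, 0.0, 155.5]
force: [-0.8, 0.4, -1.4]
```

Request:
advance([
  [[0,0,0,0,0],[0,0,0,0,0]],
])

```text
time_s: 7.53
tool_pos: [0.6552, -0.1738, 0.0888]
tool_rot: [180.0, 0.1, 155.5]
force: [0.3, -0.0, -1.6]
grip_width: 0.0204
grasp_force: 20.0
```

```bash
python3 -c "
from look import *
delta((.654,-.174,.08)); a=save('scene','s7');b=save('side','d7')
cv2.imwrite('pics/s7c.png',np.hstack([cv2.resize(a['color'][170:270,270:370],None,fx=4,fy=4,interpolation=2),cv2.resize(b['color'][170:270,270:370],None,fx=4,fy=4,interpolation=2)]))"
```

```text
tool delta [ 0.0011 -0.0006  0.0088] at [ 0.6552 -0.1738  0.0888] [1.7997e+02 1.1000e-01 1.5549e+02] q [ -8.  29.  28.  89. -15.  65.  88.] t 7.5333
```

View pics/s7c.png

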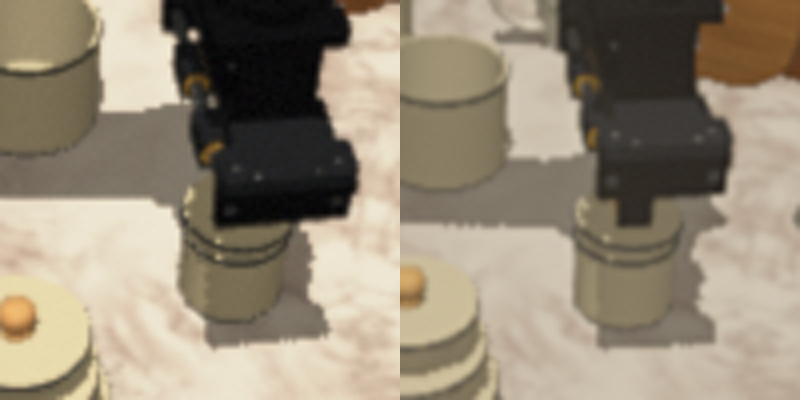

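The lid sits about 9 mm above tin_1's rim, concentric with it, with its collar inside; lid plate and rim are at about y=215–250 in both halves. I'll lower it the rest of the way in small steps and watch the force.

Converted, 0.008 m / 0.6 = 0.0133, 0.006 m / 0.6 = 0.01.

Request:
advance([
  [[0.0017,0,0.005,0,0],[0.0017,0,0.01,0,0],[0.0017,0,0.0133,0,0],[0.0017,0,0.0133,0,0]],
], clamp_n=15)

```text
time_s: 7.97
tool_pos: [0.6535, -0.1731, 0.0796]
tool_rot: [180.0, -0.0, 155.5]
force: [-0.3, 0.6, 0.2]
grip_width: 0.0204
grasp_force: 15.0
```

Request:
advance([
  [[0,0,0.0017,0,0],[0,0,0.0033,0,0],[0,0,0.0033,0,0]],
], clamp_n=15)

```text
time_s: 8.22
tool_pos: [0.6537, -0.1732, 0.0794]
tool_rot: [180.0, 0.0, 155.5]
force: [-3.1, 1.3, 8.4]
grip_width: 0.0203
grasp_force: 15.0
```

Converted, -0.12 m / 0.6 = -0.2, -0.11 m / 0.6 = -0.1833.

Request:
advance([
  [[0,0,-0.0017,0,0.05],[0,0,-0.0017,0,0.05],[0,0,-0.0017,0,0.05],[0,0,-0.0017,0,0.05],[0,0,-0.05,0,0.05],[0,0,-0.1167,0,0.05],[0,0,-0.1833,0,0.05],[0,0,-0.2,0,0.05]],
], clamp_n=10, lines="1,4")

```text
time_s: 8.88
tool_pos: [0.6564, -0.1746, 0.2047]
tool_rot: [179.9, 0.6, 155.5]
force: [0.6, -0.4, 0.4]
```

```bash
python3 -c "
from look import *
delta((.481,-.198,.19))"
```

```text
tool delta [ 0.15   -0.0942  0.013 ] at [ 0.6564 -0.1746  0.2047] [179.88   0.56 155.47] q [ -9.  24.  29.  83. -12.  76.  86.] t 8.8833
```

Converted, 0.04 m / 0.6 = 0.0667, 0.03 m / 0.6 = 0.05.

Request:
advance([
  [[0.05,-0.0317,0,0,0.05],[0.0667,-0.0433,0,0,0.05],[0.0667,-0.0433,0,0,0.05],[0.0667,-0.0433,0,0,0.05]],
], lines="1,2")

```text
time_s: 9.22
tool_pos: [0.6063, -0.1804, 0.1977]
```

```bash
python3 -c "
from look import *
r=save('wrist','w8');np.savez('w8.npz',**r)
delta((.481,-.198,.19))
from rims import *
p=plane(r,(280,100),.1)
# expected pixel of lid_2 plate centre
T=np.linalg.inv(r['world_from_camera']);c=T@[.481,-.198,.084,1];px=(c[0]/c[2]*r['fx']+r['cx'],c[1]/c[2]*r['fy']+r['cy']);print(px)
e=edges(r,px,.041*289/.22);print(circle(r,e,.084,.041))
e=edges(r,px,.041*289/.22)
a=env.read_camera('scene');b=env.read_camera('side')
cv2.imwrite('pics/s8c.png',np.hstack([cv2.resize(x['color'][170:270,270:370],None,fx=4,fy=4,interpolation=2) for x in(a,b)]))
"
```

```text
tool delta [ 0.1072 -0.0688  0.0074] at [ 0.6071 -0.1798  0.1976] [1.7995e+02 5.0000e-02 1.5551e+02] q [-10.  19.  30.  90. -10.  74.  87.] t 9.2667
(np.float64(197.67152171303366), np.float64(88.47472823629417))
(array([ 0.48874578, -0.19487325,  0.04499126]), np.int64(395))
```

View pics/s8c.png

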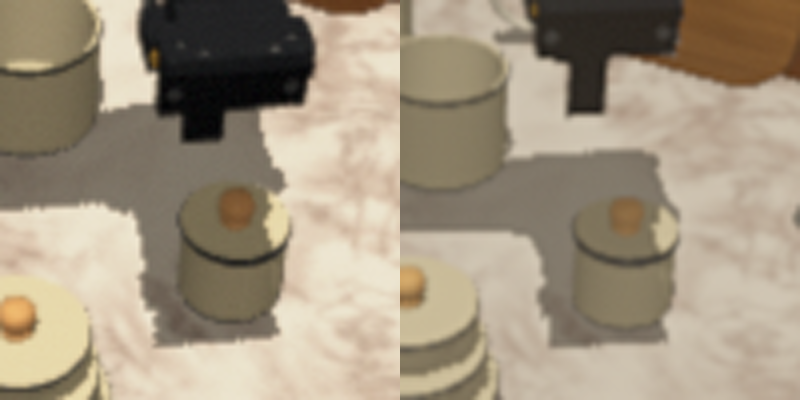

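Lid_1 lies flush on tin_1 (plate centre at about (235,215) in the left half) and the tin hasn't moved. Measuring lid_2's knob and plate.

```bash
sed -i 's/>.006: continue/>TOL: continue/; s/^def edges/TOL=.006\ndef edges/' rims.py; cat >> rims.py <<'E'
def knob(r,h):
    hsv=cv2.cvtColor(r['color'],cv2.COLOR_BGR2HSV); m=((hsv[...,0]>6)&(hsv[...,0]<17)&(hsv[...,1]>90)&(hsv[...,2]>70)).astype(np.uint8)
    T=np.linalg.inv(r['world_from_camera']);c=T@[.481,-.198,h,1];px=np.array([c[0]/c[2]*r['fx']+r['cx'],c[1]/c[2]*r['fy']+r['cy']])
    n,l,st,ce=cv2.connectedComponentsWithStats(m); ok=[i for i in range(1,n) if st[i,4]>80]; i=min(ok,key=lambda i:np.hypot(*(ce[i]-px)))
    print('knob px',ce[i].round(1),'exp',px.round(1),st[i],'on plane',plane(r,ce[i],h).round(4)); return ce[i]
E
python3 - <<'E'
import rims; from rims import *
rims.TOL=.0015
r=dict(np.load('w8.npz')); knob(r,.093)
for h in(.08,.084,.088): print(circle(r,edges(r,(197,88),.041*289/.22),h,.041))
E
```

```text
knob px [196.1  92.1] exp [194.5  87. ] [183  78  28  28 595] on plane [ 0.4849 -0.1988  0.093 ]
(array([ 0.4841856 , -0.1992566 ,  0.04130167]), np.int64(375))
(array([ 0.48500893, -0.19849234,  0.0406719 ]), np.int64(379))
(array([ 0.48584908, -0.1977267 ,  0.04003104]), np.int64(385))
```

Converted, 0.05 m / 0.6 = 0.0833, -0.017 m / 0.6 = -0.0283.

Request:
advance([
  [[0.0417,-0.0283,0.0167,0,0.05],[0.0833,-0.0567,0.0167,0,0.05],[0.0833,-0.0567,0.0167,0,0.05],[0.0833,-0.0567,0.0167,0,0.05],[0.0833,-0.0567,0.0167,0,0.05]],
], lines="1,2")

```text
time_s: 9.78
tool_pos: [0.548, -0.19, 0.1878]
```

```bash
python3 - <<'E'
import rims; from rims import *
rims.TOL=.0015
r=save('wrist','w9');np.savez('w9.npz',**r); a=knob(r,.093); q=dict(np.load('w8.npz'));b=knob(q,.093); print(tri([(r,a),(q,b)]))
delta((.485,-.1985,.105))
E
```

```text
knob px [238.1 155.7] exp [236.8 150.5] [225 143  27  26 521] on plane [ 0.4851 -0.199   0.093 ]
knob px [196.1  92.1] exp [194.5  87. ] [183  78  28  28 595] on plane [ 0.4849 -0.1988  0.093 ]
[ 0.48505639 -0.1986976   0.09391024]
tool delta [ 0.0541 -0.0341  0.0828] at [ 0.5483 -0.1898  0.1878] [1.7998e+02 7.0000e-02 1.5557e+02] q [-10.  12.  31.  98.  -7.  71.  88.] t 9.8333
```

Converted, 0.083 m / 0.6 = 0.1383, 0.02 m / 0.6 = 0.0333.

Request:
advance([
  [[0.0333,-0.025,0.0167,0,0.05],[0.09,-0.0567,0.05,0,0.05],[0.09,-0.0567,0.0833,0,0.05],[0.09,-0.0567,0.1,0,0.05],[0.09,-0.0567,0.1167,0,0.05],[0.09,-0.0567,0.1333,0,0.05],[0.09,-0.0567,0.1383,0,0.05],[0.09,-0.0567,0.1383,0,0.05]],
], clamp_n=10, lines="1,4")

```text
time_s: 10.5
tool_pos: [0.4843, -0.1987, 0.1039]
tool_rot: [-179.9, -0.0, 155.6]
force: [0.6, 1.0, -0.0]
```

Request:
advance([
  [[0,0,0.0008,0,0],[0,0,0.0008,0,0],[0,0,0.0008,0,0],[0,0,0.0008,0,0],[0,0,0.0008,0,0],[0,0,0.0008,0,0],[0,0,0.0008,0,0]],
], clamp_n=15)

```text
time_s: 11.08
tool_pos: [0.4837, -0.199, 0.1043]
tool_rot: [180.0, 0.0, 155.5]
force: [0.1, -0.1, 0.3]
grip_width: 0.0207
grasp_force: 15.0
```

Converted, -0.12 m / 0.6 = -0.2, -0.05 m / 0.6 = -0.0833.

Request:
advance([
  [[0,0,-0.0333,0,0],[0,0,-0.0833,0,0],[0,0,-0.15,0,0],[0,0,-0.2,0,0],[0,0,-0.2,0,0]],
], clamp_n=20, lines="1,4")

```text
time_s: 11.5
tool_pos: [0.4868, -0.2005, 0.2307]
tool_rot: [179.8, 0.6, 155.5]
force: [0.7, -1.0, -0.8]
```

Request:
advance([
  [[0.01,0.0633,-0.0333,0,0],[0.02,0.1283,-0.05,0,0],[0.03,0.1933,-0.0667,0,0],[0.04,0.2583,-0.0667,0,0],[0.05,0.3233,-0.0667,0,0],[0.06,0.3867,-0.0667,0,0],[0.07,0.45,-0.0667,0,0],[0.0783,0.515,-0.0667,0,0]],
], lines="1,2")

```text
time_s: 12.17
tool_pos: [0.5688, 0.1034, 0.2635]
```

Request:
advance([
  [[0,0,0,0,0],[0,0,0,0,0],[0,0,0,0,0],[0,0,0,0,0]],
])

```text
time_s: 12.5
tool_pos: [0.5688, 0.0998, 0.2637]
tool_rot: [-179.9, -0.0, 155.4]
force: [0.1, -0.9, -1.7]
grip_width: 0.0202
grasp_force: 20.0
```

```bash
python3 - <<'E'
import rims; from rims import *
rims.TOL=.0025
r=save('wrist','w10');np.savez('w10.npz',**r)
T=np.linalg.inv(r['world_from_camera']);c=T@[.4755,.1563,.065,1];px=(c[0]/c[2]*r['fx']+r['cx'],c[1]/c[2]*r['fy']+r['cy']);print(px)
for rad in(.037,.040): tin('tin2',[('w3.npz',(330,83)),('w10.npz',px)],.065,rad)
delta((.4755,.1563,.18))
E
```

```text
(np.float64(291.8202511928708), np.float64(97.04645501691878))
tin2 w3.npz ([0.4785, 0.1576, 0.0392], 198)
tin2 w10.npz ([0.475, 0.1542, 0.0392], 233)
  height 0.0415 residual at h [0.0035 0.0034]
tin2 w3.npz ([0.4756, 0.1563, 0.0422], 244)
tin2 w10.npz ([0.4754, 0.1575, 0.0421], 279)
  height 0.0618 residual at h [ 0.0002 -0.0012]
tool delta [0.1085 0.0125 0.084 ] at [0.5689 0.0997 0.264 ] [-1.7998e+02  1.0000e-02  1.5533e+02] q [-28.   9.  18.  92.  -3.  79.  55.] t 12.55
```

View pics/w10.png

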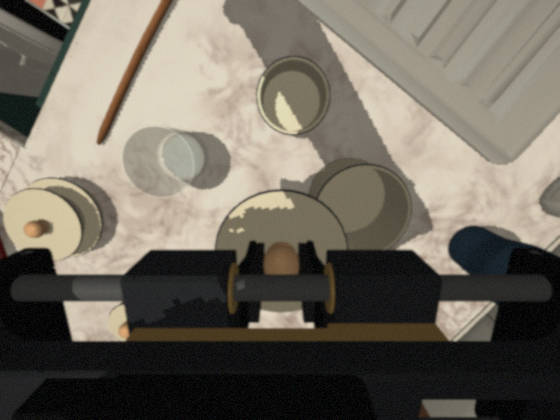

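The view shows tin_2's mouth at (292,96), lid_2 held level with its plate centre near (282,245), and the remaining stack at (40,225) intact. Moving over tin_2.

Converted, 0.12 m / 0.6 = 0.2, 0.109 m / 0.6 = 0.1817.

Request:
advance([
  [[0.05,0.0067,0.0333,0,0],[0.1,0.0133,0.0667,0,0],[0.15,0.0183,0.1,0,0],[0.1817,0.0217,0.1333,0,0],[0.1817,0.0217,0.1667,0,0],[0.1817,0.0217,0.2,0,0],[0.1817,0.0217,0.2,0,0],[0.1817,0.0217,0.2,0,0]],
], clamp_n=20, lines="1,2")

```text
time_s: 13.22
tool_pos: [0.4748, 0.1573, 0.1438]
```

Request:
advance([
  [[0,0,0,0,0],[0,0,0,0,0],[0,0,0,0,0]],
], lines="1,3")

```text
time_s: 13.47
tool_pos: [0.4763, 0.1587, 0.1455]
tool_rot: [179.9, 0.1, 155.4]
```

```bash
python3 -c "
from look import *
delta((.475,.157,.098))"
```

```text
tool delta [ 0.0006 -0.0022  0.0475] at [0.4763 0.1587 0.1455] [1.7989e+02 1.0000e-01 1.5544e+02] q [-34.   4.  13. 111.  -1.  65.  45.] t 13.4667
```

Converted, 0.054 m / 0.6 = 0.09, 0.052 m / 0.6 = 0.0867.

Request:
advance([
  [[0,-0.0017,0.025,0,0],[0,-0.0033,0.05,0,0],[0,-0.0033,0.0667,0,0],[0,-0.0033,0.0767,0,0],[0,-0.0033,0.0817,0,0],[0,-0.0033,0.0867,0,0],[0,-0.0033,0.09,0,0],[0,-0.0033,0.09,0,0]],
], clamp_n=20, lines="1,4")

```text
time_s: 14.13
tool_pos: [0.4745, 0.157, 0.0902]
tool_rot: [180.0, 0.0, 155.5]
force: [-0.2, -0.0, -0.4]
```

Request:
advance([
  [[0,0,0.0017,0,0],[0,0,0.0033,0,0],[0,0,0.0033,0,0]],
], clamp_n=15)

```text
time_s: 14.38
tool_pos: [0.4748, 0.1571, 0.0897]
tool_rot: [179.9, 0.0, 155.5]
force: [-3.9, -0.7, 6.8]
grip_width: 0.0203
grasp_force: 15.0
```

Converted, 0.001 m / 0.6 = 0.0017.

Request:
advance([
  [[0.0017,0,0,0,0],[0.0017,0,0.0017,0,0],[0.0017,0,0.0017,0,0]],
], clamp_n=15)

```text
time_s: 14.63
tool_pos: [0.4748, 0.1571, 0.0897]
tool_rot: [179.9, 0.1, 155.5]
force: [-4.1, -2.1, 12.3]
grip_width: 0.0204
grasp_force: 15.0
```

Converted, -0.1 m / 0.6 = -0.1667, -0.07 m / 0.6 = -0.1167.

Request:
advance([
  [[0,0,-0.0033,0,0.05],[0,0,-0.0033,0,0.05],[0,0,-0.0033,0,0.05],[0,0,-0.0033,0,0.05],[0,0,-0.05,0,0.05],[0,0,-0.1167,0,0.05],[0,0,-0.1667,0,0.05],[0,0,-0.1667,0,0.05]],
], clamp_n=10, lines="1,4")

```text
time_s: 15.3
tool_pos: [0.477, 0.1587, 0.1934]
tool_rot: [179.5, 0.4, 155.5]
force: [2.6, 0.5, 0.3]
```

Request:
advance([
  [[-0.0483,-0.0467,0,0,0.05],[-0.0967,-0.0933,0,0,0.05],[-0.145,-0.14,0,0,0.05],[-0.1933,-0.1867,0,0,0.05],[-0.2417,-0.2333,0,0,0.05],[-0.29,-0.28,0,0,0.05],[-0.3383,-0.3267,0,0,0.05],[-0.3867,-0.3733,0,0,0.05]],
], lines="1,2")

```text
time_s: 15.97
tool_pos: [0.592, -0.1444, 0.1866]
```

Request:
advance([
  [[-0.0467,-0.045,0.0167,0,0.05],[-0.0467,-0.045,0.0333,0,0.05],[-0.0467,-0.045,0.0333,0,0.05],[-0.0467,-0.045,0.0333,0,0.05]],
], lines="1,2")

```text
time_s: 16.3
tool_pos: [0.6052, -0.1782, 0.1656]
```

```bash
python3 - <<'E'
import rims; from rims import *
r=save('wrist','w11');np.savez('w11.npz',**r); knob(r,.0655); delta((.547,-.19,.17))
a=env.read_camera('scene');b=env.read_camera('side')
cv2.imwrite('pics/s11.png',np.vstack([cv2.resize(x['color'][120:260,170:360],None,fx=2.1,fy=2.1,interpolation=2) for x in(a,b)]))
E
```

```text
knob px [191.1  91. ] exp [191.5  89.5] [177  77  29  28 619] on plane [ 0.4818 -0.1989  0.0655]
tool delta [ 0.0482 -0.0359 -0.0035] at [ 0.6057 -0.1773  0.1664] [ 1.7996e+02 -9.0000e-02  1.5558e+02] q [ -9.  20.  29.  92. -10.  70.  87.] t 16.35
```

View pics/s11.png

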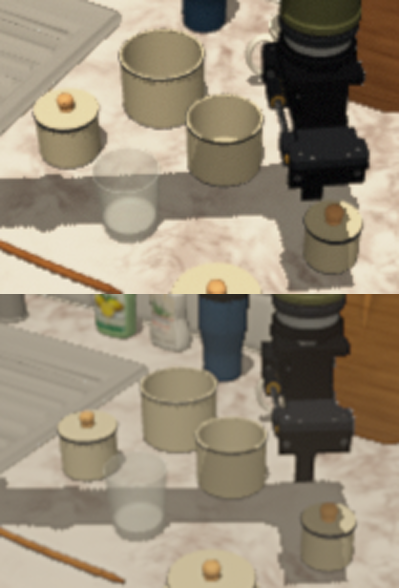

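Lid_2 lies flush on tin_2 (plate (66,108) upper, (87,428) lower) and lid_1 is still flush at (333,222). Next I'll take a second view of lid_3's knob and then grasp it.

Converted, 0.048 m / 0.6 = 0.08, -0.036 m / 0.6 = -0.06.

Request:
advance([
  [[0.04,-0.03,0,0,0.05],[0.08,-0.06,0,0,0.05],[0.08,-0.06,0,0,0.05],[0.08,-0.06,0,0,0.05],[0.08,-0.06,0,0,0.05]],
], lines="1,2")

```text
time_s: 16.87
tool_pos: [0.5483, -0.1905, 0.1682]
```

```bash
python3 - <<'E'
import rims; from rims import *
r=save('wrist','w12');np.savez('w12.npz',**r); a=knob(r,.0655); q=dict(np.load('w11.npz'));b=knob(q,.0655); k=tri([(r,a),(q,b)]);print(k)
delta((k[0],k[1],.0765))
E
```

```text
knob px [237.8 150.8] exp [238.5 149.1] [226 139  25  25 491] on plane [ 0.482  -0.1992  0.0655]
knob px [191.1  91. ] exp [191.5  89.5] [177  77  29  28 619] on plane [ 0.4818 -0.1989  0.0655]
[ 0.48196235 -0.19891344  0.06599469]
tool delta [ 0.0574 -0.0354  0.0913] at [ 0.5486 -0.1904  0.1679] [1.7992e+02 1.1000e-01 1.5562e+02] q [ -9.  13.  30. 100.  -7.  69.  88.] t 16.9167
```

Converted, 0.091 m / 0.6 = 0.1517, 0.088 m / 0.6 = 0.1467.

Request:
advance([
  [[0.0417,-0.03,0.0167,0,0.05],[0.095,-0.0583,0.05,0,0.05],[0.095,-0.0583,0.0833,0,0.05],[0.095,-0.0583,0.1167,0,0.05],[0.095,-0.0583,0.1333,0,0.05],[0.095,-0.0583,0.1467,0,0.05],[0.095,-0.0583,0.1517,0,0.05],[0.095,-0.0583,0.1517,0,0.05]],
], clamp_n=10, lines="1,4")

```text
time_s: 17.58
tool_pos: [0.4815, -0.1998, 0.0759]
tool_rot: [-180.0, -0.0, 155.5]
force: [0.7, 0.2, 0.6]
```

Request:
advance([
  [[0,0,0.0008,0,0],[0,0,0.0008,0,0],[0,0,0.0008,0,0],[0,0,0.0008,0,0],[0,0,0.0008,0,0],[0,0,0.0008,0,0],[0,0,0.0008,0,0]],
], clamp_n=20)

```text
time_s: 18.17
tool_pos: [0.4812, -0.2, 0.0759]
tool_rot: [180.0, 0.0, 155.5]
force: [0.3, -0.1, 2.6]
grip_width: 0.02
grasp_force: 20.0
```

Converted, -0.13 m / 0.6 = -0.2167, -0.09 m / 0.6 = -0.15.

Request:
advance([
  [[0,0,-0.0333,0,0],[0,0,-0.0833,0,0],[0,0,-0.15,0,0],[0,0,-0.2167,0,0],[0,0,-0.2167,0,0]],
], clamp_n=25, lines="1,4")

```text
time_s: 18.58
tool_pos: [0.4849, -0.2018, 0.2134]
tool_rot: [179.8, 0.7, 155.5]
force: [2.0, -0.8, -0.7]
```

Request:
advance([
  [[-0.01,0.065,0,0,0],[-0.02,0.13,0,0,0],[-0.03,0.195,0,0,0],[-0.04,0.26,0,0,0],[-0.05,0.325,0,0,0],[-0.06,0.39,0,0,0],[-0.07,0.4567,0,0,0],[-0.07,0.4567,0,0,0]],
], lines="1,2")

```text
time_s: 19.25
tool_pos: [0.6353, 0.0433, 0.2037]
```

Request:
advance([
  [[0,0,0,0,0],[0,0,0,0,0],[0,0,0,0,0]],
])

```text
time_s: 19.5
tool_pos: [0.6323, 0.0298, 0.2053]
tool_rot: [-179.9, -0.0, 155.4]
force: [-0.6, -0.2, -0.8]
grip_width: 0.02
grasp_force: 25.0
```

```bash
python3 -c "
from look import *
r=save('wrist','w13')
delta((.633,.0315,.11))"
```

```text
tool delta [0.0001 0.0019 0.0956] at [0.6323 0.0297 0.2056] [-1.7997e+02  1.0000e-02  1.5533e+02] q [-23.  18.  22.  89.  -7.  74.  65.] t 19.55
```

View pics/w13.png

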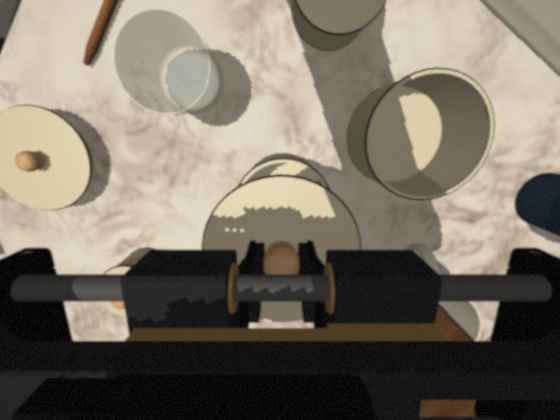

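Lid_3 is held level over tin_3 (plate edge at (282,178), the tin's rim behind it at (283,160)), and lid_4 stands alone at (40,157). Lowering.

Converted, 0.104 m / 0.6 = 0.1733, 0.101 m / 0.6 = 0.1683.

Request:
advance([
  [[0,0.0033,0.05,0,0],[0,0.0033,0.1,0,0],[0,0.0033,0.1333,0,0],[0,0.0033,0.15,0,0],[0,0.0033,0.1617,0,0],[0,0.0033,0.1683,0,0],[0,0.0033,0.1733,0,0],[0,0.0033,0.1733,0,0]],
], clamp_n=20, lines="1,4")

```text
time_s: 20.22
tool_pos: [0.6341, 0.0335, 0.1023]
tool_rot: [180.0, 0.1, 155.5]
force: [0.0, 0.3, -1.1]
```

Request:
advance([
  [[0,0,0.0017,0,0],[0,0,0.0033,0,0],[0,0,0.0033,0,0]],
], clamp_n=20)

```text
time_s: 20.47
tool_pos: [0.6341, 0.0334, 0.1003]
tool_rot: [180.0, 0.1, 155.5]
force: [0.3, -0.8, -1.1]
grip_width: 0.0202
grasp_force: 20.0
```

Converted, 0.0015 m / 0.6 = 0.0025, 0.001 m / 0.6 = 0.0017.

Request:
advance([
  [[0,0,0.0017,0,0],[0,0,0.0025,0,0],[0,0,0.0025,0,0]],
], clamp_n=20)

```text
time_s: 20.72
tool_pos: [0.6342, 0.0334, 0.0992]
tool_rot: [180.0, 0.1, 155.5]
force: [-1.6, -1.4, 5.6]
grip_width: 0.0205
grasp_force: 20.0
```

The manual's scale: shifts go in shares of 600 mm and turns go in shares of 45 degrees. Converting my numbers, -0.07 m / 0.6 = -0.1167, -0.06 m / 0.6 = -0.1.

Request:
advance([
  [[0,0,-0.0017,0,0.05],[0,0,-0.0017,0,0.05],[0,0,-0.0017,0,0.05],[0,0,-0.0017,0,0.05],[0,0,-0.05,0,0.05],[0,0,-0.1,0,0.05],[0,0,-0.1167,0,0.05],[0,0,-0.1167,0,0.05]],
], clamp_n=10, lines="1,4")

```text
time_s: 21.38
tool_pos: [0.6357, 0.0338, 0.1715]
tool_rot: [179.8, 0.3, 155.5]
force: [0.5, -0.5, 0.2]
```

Request:
advance([
  [[-0.0183,-0.06,0,0,0.05],[-0.0367,-0.12,0,0,0.05],[-0.055,-0.18,0,0,0.05],[-0.0733,-0.24,0,0,0.05],[-0.0917,-0.3,0,0,0.05],[-0.1033,-0.34,0.0167,0,0.05],[-0.1033,-0.34,0.0333,0,0.05],[-0.1033,-0.34,0.0333,0,0.05]],
], lines="1,2")

```text
time_s: 22.05
tool_pos: [0.6026, -0.1793, 0.1443]
```

Request:
advance([
  [[0,0,0,0,0.05],[0,0,0,0,0.05]],
], lines="1,2")

```text
time_s: 22.22
tool_pos: [0.6058, -0.1753, 0.1474]
```

```bash
python3 -c "
from look import *
r=save('wrist','w14');np.savez('w14.npz',**r)"
```

Request:
advance([
  [[0.04,-0.03,0,0,0.05],[0.08,-0.06,0,0,0.05],[0.08,-0.06,0,0,0.05],[0.08,-0.06,0,0,0.05],[0.08,-0.06,0,0,0.05]],
], lines="1,2")

```text
time_s: 22.68
tool_pos: [0.548, -0.1891, 0.1489]
```

```bash
python3 - <<'E'
import rims; from rims import *
r=save('wrist','w15');np.savez('w15.npz',**r); a=knob(r,.0375); q=dict(np.load('w14.npz'));b=knob(q,.0375); k=tri([(r,a),(q,b)]);print(k)
delta((k[0],k[1],.0485))
a=env.read_camera('scene');b=env.read_camera('side')
cv2.imwrite('pics/s15.png',np.vstack([cv2.resize(x['color'][120:260,170:360],None,fx=2.1,fy=2.1,interpolation=2) for x in(a,b)]))
E
```

```text
knob px [239.6 150.1] exp [238.8 149.4] [228 139  24  24 459] on plane [ 0.4819 -0.1976  0.0375]
knob px [192.7  92. ] exp [191.8  91.4] [180  79  27  27 557] on plane [ 0.4817 -0.1975  0.0375]
[ 0.4818378  -0.19746183  0.03810899]
tool delta [ 0.0572 -0.0352  0.1001] at [ 0.5483 -0.1891  0.1487] [1.7994e+02 1.0000e-01 1.5563e+02] q [ -8.  14.  28. 101.  -7.  66.  88.] t 22.7333
```

View pics/s15.png

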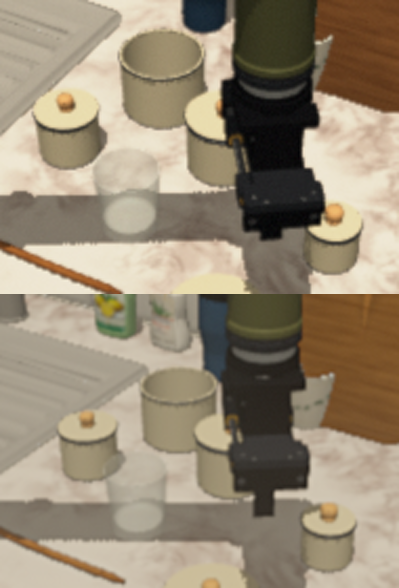

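Lids 1, 2 and 3 are on and flush (plates at (333,222), (66,108) and (215,112) in the upper half). Grasping lid_4.

Converted, 0.1 m / 0.6 = 0.1667, 0.05 m / 0.6 = 0.0833.

Request:
advance([
  [[0.0417,-0.03,0.0167,0,0.05],[0.095,-0.0583,0.05,0,0.05],[0.095,-0.0583,0.0833,0,0.05],[0.095,-0.0583,0.1167,0,0.05],[0.095,-0.0583,0.1417,0,0.05],[0.095,-0.0583,0.1583,0,0.05],[0.095,-0.0583,0.1667,0,0.05],[0.095,-0.0583,0.1667,0,0.05]],
], clamp_n=10, lines="1,4")

```text
time_s: 23.5
tool_pos: [0.4803, -0.1984, 0.0472]
tool_rot: [-180.0, -0.1, 155.5]
force: [0.1, 0.5, 0.3]
```

Request:
advance([
  [[0,0,0,0,0],[0,0,0,0,0],[0,0,0,0,0],[0,0,0,0,0],[0,0,0,0,0],[0,0,0,0,0],[0,0,0,0,0]],
], clamp_n=25)

```text
time_s: 24.08
tool_pos: [0.4807, -0.1987, 0.0485]
tool_rot: [180.0, 0.0, 155.5]
force: [0.3, -0.0, 1.5]
grip_width: 0.0202
grasp_force: 25.0
```

Converted, -0.2 m / 0.6 = -0.3333, -0.19 m / 0.6 = -0.3167.

Request:
advance([
  [[0,0,-0.0333,0,0],[0,0,-0.0833,0,0],[0,0,-0.15,0,0],[0,0,-0.2167,0,0],[0,0,-0.2667,0,0],[-0.01,0.0633,-0.3167,0,0],[-0.02,0.1267,-0.3333,0,0],[-0.03,0.19,-0.3333,0,0]],
], clamp_n=30, lines="1,4")

```text
time_s: 24.75
tool_pos: [0.5453, -0.1041, 0.2523]
tool_rot: [179.8, 0.4, 155.3]
force: [0.8, -0.3, 0.2]
```

Request:
advance([
  [[-0.01,0.0633,0,0,0],[-0.02,0.1267,0,0,0],[-0.03,0.19,0,0,0],[-0.04,0.2533,0,0,0],[-0.05,0.3167,0,0,0],[-0.06,0.38,0,0,0],[-0.065,0.4383,0,0,0],[-0.065,0.4383,0,0,0]],
], lines="1,2")

```text
time_s: 25.42
tool_pos: [0.6889, 0.1303, 0.2454]
```

Request:
advance([
  [[0,0,0,0,0],[0,0,0,0,0],[0,0,0,0,0]],
])

```text
time_s: 25.67
tool_pos: [0.6877, 0.1174, 0.2481]
tool_rot: [-179.9, 0.0, 155.4]
force: [-0.3, -0.4, -1.7]
grip_width: 0.0201
grasp_force: 30.0
```

```bash
python3 - <<'E'
import rims; from rims import *
rims.TOL=.002
r=save('wrist','w16');np.savez('w16.npz',**r)
T=np.linalg.inv(r['world_from_camera']);c=T@[.626,.178,.085,1];px=(c[0]/c[2]*r['fx']+r['cx'],c[1]/c[2]*r['fy']+r['cy']);print(px)
tin('tin4',[('w1.npz',(384,101)),('w16.npz',px)],.085,.0565); tin('tin4',[('w3.npz',(394,194)),('w16.npz',px)],.085,.0565)
tin('tin4',[('w16.npz',px)],.085,.053)
delta((.626,.178,.18))
E
```

```text
(np.float64(309.491954434174), np.float64(121.8245132243358))
tin4 w1.npz ([0.6272, 0.1787, 0.0565], 344)
tin4 w16.npz ([0.6265, 0.1778, 0.0578], 357)
  height 0.0878 residual at h [0.0008 0.0009]
tin4 w3.npz ([0.6253, 0.1769, 0.058], 248)
tin4 w16.npz ([0.6265, 0.1778, 0.0578], 357)
  height 0.0829 residual at h [-0.0012 -0.0009]
tin4 w16.npz ([0.6241, 0.1759, 0.055], 338)
tool delta [0.0814 0.0294 0.0683] at [0.6877 0.1174 0.2483] [-1.7997e+02  3.0000e-02  1.5533e+02] q [-24.  24.  18.  75.  -7.  81.  58.] t 25.7167
```

View pics/w16.png

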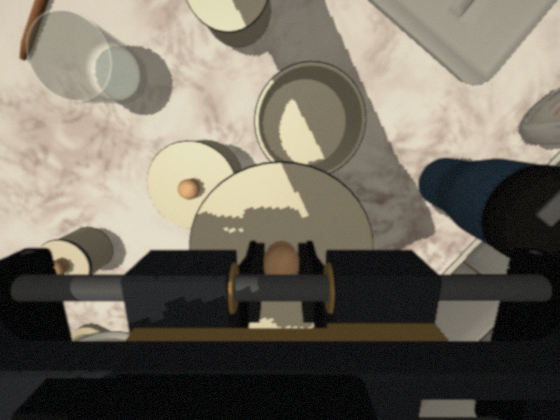

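Tin_4's mouth is at (310,120), clear; lid_4 is held level (plate centre about (281,240)), and lid_3 sits on tin_3 at (190,182). Moving over tin_4.

Converted, 0.085 m / 0.6 = 0.1417, 0.029 m / 0.6 = 0.0483.

Request:
advance([
  [[0.05,0.0183,0.0333,0,0],[0.1,0.0367,0.0667,0,0],[0.1367,0.0483,0.1,0,0],[0.1367,0.0483,0.1333,0,0],[0.1367,0.0483,0.1417,0,0],[0.1367,0.0483,0.1417,0,0],[0.1367,0.0483,0.1417,0,0],[0.1367,0.0483,0.1417,0,0]],
], clamp_n=30, lines="1,2")

```text
time_s: 26.38
tool_pos: [0.6271, 0.1784, 0.165]
```

Request:
advance([
  [[0,0,0,0,0],[0,0,0,0,0],[0,0,0,0,0]],
], lines="1,3")

```text
time_s: 26.63
tool_pos: [0.626, 0.1797, 0.1638]
tool_rot: [180.0, 0.1, 155.5]
```

```bash
python3 -c "
from look import *
delta((.6258,.1775,.1125))"
```

```text
tool delta [-0.0007 -0.0021  0.0513] at [0.626  0.1797 0.1638] [1.7995e+02 5.0000e-02 1.5545e+02] q [-31.  21.  16.  89.  -6.  70.  51.] t 26.6333
```

Converted, 0.051 m / 0.6 = 0.085, 0.048 m / 0.6 = 0.08.

Request:
advance([
  [[0,-0.0033,0.0333,0,0],[0,-0.0033,0.05,0,0],[0,-0.0033,0.0633,0,0],[0,-0.0033,0.0733,0,0],[0,-0.0033,0.08,0,0],[0,-0.0033,0.085,0,0],[0,-0.0033,0.085,0,0]],
], clamp_n=30, lines="1,4")

```text
time_s: 27.22
tool_pos: [0.6244, 0.1782, 0.1116]
tool_rot: [-180.0, -0.0, 155.5]
force: [0.1, -0.5, -0.8]
```

Request:
advance([
  [[0,0,0.0017,0,0],[0,0,0.0033,0,0],[0,0,0.0033,0,0]],
], clamp_n=20)

```text
time_s: 27.47
tool_pos: [0.6247, 0.1783, 0.1103]
tool_rot: [180.0, 0.0, 155.5]
force: [0.5, 0.1, -0.7]
grip_width: 0.0201
grasp_force: 20.0
```

Converted, 0.0015 m / 0.6 = 0.0025, 0.001 m / 0.6 = 0.0017.

Request:
advance([
  [[0,0,0.0017,0,0],[0,0,0.0025,0,0],[0,0,0.0025,0,0]],
], clamp_n=20)

```text
time_s: 27.72
tool_pos: [0.6249, 0.1783, 0.1097]
tool_rot: [179.9, 0.0, 155.5]
force: [-2.4, -0.5, 4.7]
grip_width: 0.0207
grasp_force: 20.0
```

Converted, -0.14 m / 0.6 = -0.2333, -0.11 m / 0.6 = -0.1833.

Request:
advance([
  [[0,0,-0.0017,0,0.05],[0,0,-0.0017,0,0.05],[0,0,-0.0017,0,0.05],[0,0,-0.0017,0,0.05],[0,0,-0.05,0,0.05],[0,0,-0.1167,0,0.05],[0,0,-0.1833,0,0.05],[0,0,-0.2333,0,0.05]],
], clamp_n=10, lines="1,4")

```text
time_s: 28.38
tool_pos: [0.6251, 0.1782, 0.2518]
tool_rot: [179.9, 0.1, 155.5]
force: [1.5, -0.3, 0.3]
```

Request:
advance([
  [[0,0.0633,-0.0167,0,0.05],[0,0.1267,-0.0333,0,0.05],[0,0.19,-0.0333,0,0.05],[0,0.25,-0.0333,0,0.05],[0,0.25,-0.0333,0,0.05],[0,0.25,-0.0333,0,0.05],[0,0.25,-0.0333,0,0.05]],
], lines="1,2")

```text
time_s: 28.97
tool_pos: [0.6868, 0.314, 0.2675]
```

```bash
python3 - <<'E'
from look import *
a=save('scene','s20');b=save('side','d20')
cv2.imwrite('pics/fin.png',np.vstack([cv2.resize(x['color'][110:260,170:370],None,fx=2,fy=2,interpolation=2) for x in(a,b)]))
# plate tilt check: mask-free diff of bystanders vs. first picture
o=cv2.imread('pics/scene0.png');d=cv2.absdiff(o,a['color']).max(2)
for n,(x,y,w,h) in dict(tea=(270,290,75,52),glassbase=(216,210,32,26)).items(): print(n,d[y:y+h,x:x+w].mean().round(1))
E
```

```text
tea 3.1
glassbase 1.5
```

View pics/fin.png

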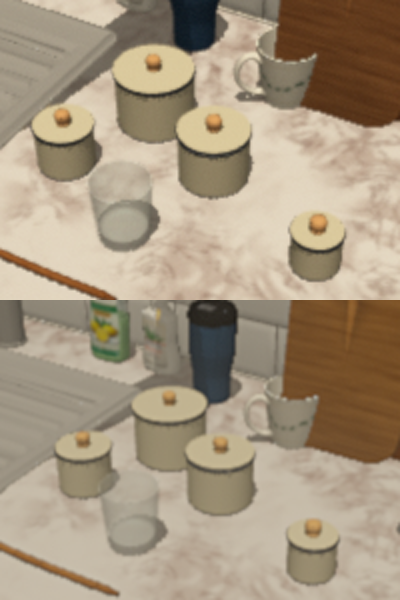

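All four lids lie flush on their tins: tin_4 (154,70), tin_3 (214,130), tin_2 (63,125) and tin_1 (317,230) in the upper half. The glass and the carton match the first picture. Handing in.

```bash
python3 -c "
from cell import env
print(env.sign_off())"
```

```text
the job is handed in; nothing more can be done
None
```

All four lids are lowered flush onto their matching tins, the tins, glass and tea carton look unmoved in the final pictures, and the job was handed in at about 29 s; no verdict was shown.

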